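# Set up the hand-rest bridge over a plaster car

### The job

Get the plaster car ready for painting: slide the orange stand of the wooden painting jig all the way out to its stop, then stand the car on its wheels in the middle of the jig's blue pad, lengthwise along the jig, and let go of it. Then lay the hand-rest bar across the two stands, over the car, so that it lies flat down in both forks with its red end blocks just outside the stands, and let go. Set the car and the bar down gently, without dropping them or letting the bar touch the car, and leave the jars, the brush pot and the other casts where they are.

Things in the scene. Friction and masses are not known exactly. Their poses are not given: they have to be found in the camera images.
- jig: painting jig, fixed to the table: wooden board 260 long (x) x 80 wide (y) x 15 mm thick, with a blue pad (110 x 50 mm, flush) in its middle and two fork stands: the grey one fixed, centred at x = +95 mm, the orange one sliding along x. Origin: centre of the board's underside, on the table; z up, x along the board towards the grey stand.
- stand (a joint): slide of the orange stand along the jig; stays where it is left, needs about 2 N. 0 = pushed in (centre at jig x = +15 mm), grows as it moves away from the grey stand (to jig -x); 0.110 m = fully out at its stop (centre at jig x = -95 mm), with a clear gap of 170 mm between the stands.
- stand_saddle (a point): middle of the orange stand's saddle floor, 80 mm above the table; axes as the jig's. The stand (the grey one is alike) is a block 20 thick (jig x) x 60 mm wide (y), rising from the board to the saddle floor; two prongs 18 mm higher (top 98 mm above the table) leave a slot 32 mm wide (y) that runs along x.
- pad (a point): centre of the blue pad, on the board's top face (15 mm above the table); axes as the jig's.
- bar: hand-rest bar: dark wood 252 long (x) x 22 wide (y) x 12 mm thick, with red end blocks (14 long x 30 wide x 24 mm tall, centred on the wood), 224 mm clear between them; 0.16 kg. Starts on the table, resting on its blocks, wood 6 to 18 mm above the table. Origin: middle of length and width, at the underside of the blocks; z up. Both faces alike.
- car: off-white plaster cast of a car, solid, 104 long (x) x 44 wide over the grey hubs (42 over the body, y) x 42 mm tall: body 6 to 26 mm above its underside, then a cabin 50 x 38 mm centred 6 mm towards -x; about 0.2 kg. Starts on the drying board. Origin: centre of its underside (bottom of the wheels), z up.
- board: drying board, fixed: flat brown card 280 (x) x 220 (y) x 4 mm; the three plaster casts stand on it. Origin: centre of its underside, on the table.
- fish: bystander: off-white plaster fish on the drying board, about 88 long (x) x 52 wide x 24 mm tall. Origin: underside, near its middle.
- turtle: bystander: off-white plaster turtle on the drying board, about 75 long (x) x 62 wide x 31 mm tall. Origin: centre of its shell's underside.
- jar_yellow: bystander: screw-top paint jar, 52 mm diameter, 58 mm tall, mass about 0.18 kg; yellow paint, brass lid, stands beside the bar. Origin: centre of its underside, z up.
- jar_blue: bystander: screw-top paint jar, 52 mm diameter, 58 mm tall, mass about 0.18 kg; blue paint, black lid, stands beside the bar. Origin: centre of its underside, z up.
- jar_green: bystander: screw-top paint jar, 52 mm diameter, 58 mm tall, mass about 0.18 kg; green paint, white lid, stands beyond the jig. Origin: centre of its underside, z up.
- pot: bystander: blue pot, 68 mm diameter, 85 mm tall, with four paintbrushes standing in it up to 172 mm above the table, beyond the jig. Origin: centre of its underside, z up.
- jar_red: bystander: screw-top paint jar, 52 mm diameter, 58 mm tall, mass about 0.18 kg; red paint, black lid, stands close beside the jig, on its far side. Origin: centre of its underside, z up.

How it is judged:
By the outcome, as a careful person would: the job done as asked, in the order asked, and still so for the second after the job is handed in, with the robot touching nothing.
It also fails if it takes over 70 s, if anything falls off the work surface, if the arm or the gripper's body presses on something with over 40 N, if the wrist force passes 120 N, or if a joint passes its speed limit or range.

### The arm

A 6-joint arm with a two-finger parallel gripper is mounted at the origin on the work surface. World frame = base frame: x ahead of the robot, y to its left, z up, the work surface at z = 0. Lengths are in m, angles in rad, forces in N, time in s.
With the tool pointing down it reaches from about 0.25 to 0.775 m from the base axis. Payload 4 kg.
Tool frame: the origin (TCP) lies at the very end of the fingers, on their centre line; the grasp point (between the pads) lies 19 mm behind it; z points along the fingers, y is the direction in which the jaws open and shut (so a half turn about z gives the same grasp; the last joint's range is limited). The gripper opens to 94 mm and grips with 3 to 60 N. Pads are 16 mm wide; open, the fingers measure 119 mm over their backs; the gripper's body (75 mm by 177 mm) begins 78 mm behind the grasp point.
Start: joints at [1.214, 0.087, 1.371, -0, 1.684, -0.103], TCP at [0.138, 0.532, 0.206] pointing down, gripper open.
Joint ranges: [-3.1, 3.1], [-0.76, 2.03], [0.27, 2.55], [-1.08, 4.22], [0.17, 2.65], [-2.57, 2.57]. Speed limits (rad/s): [2.79, 2.79, 3.14, 3.14, 3.14, 3.14].

### API

Orientations are given as [roll, pitch, yaw] about the fixed x, y, z axes, in that order (R = Rz(yaw) Ry(pitch) Rx(roll)).
In Python, from bench import robot, snapshot, models gives the robot as it stands.
- The arm moves only by the tool arm_command, never from a script. Its argument "commands" is text: rows parted by semicolons, each of 7 numbers parted by spaces: the shift along the tool's x, y, z in mm, then the turn, a rotation vector about the tool's x, y, z in degrees, then the opening, from 0 (shut) to 1 (fully open). In form: tx ty tz rx ry rz hand; .... A call has 1 to 12 rows; each row shifts and turns the pose as measured when the row begins, along the tool's axes as they then stand; what a row does not reach is not made up. A row lasts 1/8 s, in which the tool goes at most 62.5 mm and 10.7 degrees, less where a joint would pass 70% of its speed; a pose out of reach is approached as far as the arm can. A call is refused whole if a number of a shift passes 62.5 or a number of a turn 10.7, either way. A call with a gripper value outside its range is refused whole. The fingers move at their own pace and stop on an object; the grip force is fixed at half the most. Time passes only in rows, so rows that do not move let the fingers close. It gives the time, the measured TCP pose, the force and the opening at its end, in the units of the state.
- robot.get_obs(): the state, without advancing time (a new reading comes with each control period).
- snapshot(name): name is "scene" or "top" or "wrist"; returns a dict with "img" (420x560x3 uint8, blue, green, red), "camera_matrix" (3x3 intrinsics, pixels), "origin" and "rotation" of the camera in the world. Camera axes: x right, y down, z forward; pixel columns grow to the right and rows downward; lengths in m; the calibration is good to about 2 mm. A picture is of the moment at which its call begins. There is no depth.
- robot.close_job(): hands the job in, once; it reports no verdict.
Trained networks look in a picture, given as the dict that the camera call returned (one of the last four; its "shot" number tells which), for a name from the list of things; names that differ only in an ending like _2 or _b are one class to them, and where a whole thing is asked for, a point or a joint stands for the part that bears it (a point fixed in the world has none). Each returns a list of dicts, best first, with "conf" (0 to 1); they miss things now and then, are a little off and sometimes report something else, mostly with a low value. They report only what shows in the picture. A call takes as long as a camera call.
- models.spot_in(query, picture): "bbox" ([left, top, width, height] as shares, 0 to 1, of the picture: columns of its width, rows of its height, round what is visible of it).
- models.tip_of(query, picture): "centre" ([column, row] as shares, 0 to 1, of the picture: columns of its width, rows of its height: a listed point, or the origin of a listed thing).
The state is a dict: "time": time; "joint_positions": joint angles; "qvel": joint speeds; "joint_torque": joint torques, N m; "tool_pos": TCP position; "ee_rot": TCP orientation; "wrist_force": force on the tool from outside, world axes, zero at the start; "wrist_torque": the same for the moment, N m; "width": finger opening in m.
Only numpy, scipy, OpenCV 4.12 (cv2) and the standard library are available. Lean on these libraries where they do the work, as an engineer would, in place of code of your own. Each camera call takes 0.05 s, during which the arm holds its last target. There are 200 camera calls.

## Working session

There is one attempt and no reset: what is moved stays moved. The work goes in short steps, Python scripts to look and compute and a tool call to move; the robot and the scene stay as the last step left them, time stands still between calls to the robot, and variables do not carry over. Pictures are saved under pics/ and viewed, about 8 in all and at most 12, crops included, and the job is handed in when it is done.

Besides the shell and the picture viewer there is one more tool, called after "Emit:" as name(argument=value, ...) on one line, values as JSON. arm_command: Moves the arm, as the interface text tells. Its arguments: {"type":"object","properties":{"commands":{"type":"string"}},"required":["commands"]}

```bash
mkdir -p pics
cat > h.py <<'E'
import numpy as np, cv2
from bench import robot, snapshot, models
def ray(p,uv):
    K=np.array(p["camera_matrix"]);d=np.array(p["rotation"])@np.linalg.inv(K)@np.array([uv[0],uv[1],1.]);return np.array(p["origin"]),d/np.linalg.norm(d)
def atz(p,uv,z):
    o,d=ray(p,uv);return o+d*(z-o[2])/d[2]
def tri(rs):
    A=0;b=0
    for o,d in rs:
        M=np.eye(3)-np.outer(d,d);A=A+M;b=b+M@o
    return np.linalg.solve(A,b)
def proj(p,X):
    c=np.array(p["rotation"]).T@(np.array(X)-np.array(p["origin"]));u=np.array(p["camera_matrix"])@c;return u[:2]/u[2]
def tip(p,q):
    r=models.tip_of(q,p);return [(np.array(a["centre"])*[560,420],round(a["conf"],2)) for a in r]
def save(p,n,s=1.0,crop=None):
    im=p["img"]
    if crop: im=im[crop[1]:crop[3],crop[0]:crop[2]]
    cv2.imwrite("pics/"+n+".png",cv2.resize(im,None,fx=s,fy=s,interpolation=cv2.INTER_CUBIC))
E
python3 - <<'E'
from h import *
np.set_printoptions(precision=4,suppress=True)
P={n:snapshot(n) for n in("scene","top","wrist")}
for n in P:
    save(P[n],n+"1",1.4); print(n,P[n]["origin"],P[n]["rotation"])
print(P["top"]["camera_matrix"],robot.get_obs())
for q in "jig stand_saddle pad bar car board fish turtle jar_yellow jar_blue jar_green pot jar_red".split():
    a={n:tip(P[n],q) for n in P}
    print(q,{n:[(x[0].round(1).tolist(),x[1]) for x in a[n][:2]] for n in a})
    if a["scene"] and a["top"]: print("   tri",tri([ray(P[n],a[n][0][0]) for n in("scene","top")]))
E
```

```text
scene [1.1734 0.3706 1.0215] [-2.5277  0.0141  2.076 ]
top [0.3751 0.0153 1.3863] [-2.9981  0.0119 -1.6005]
wrist [0.0691 0.5504 0.3835] [2.8944 0.0028 1.3171]
[[449.5995   0.     278.5673]
 [  0.     449.5995 210.9585]
 [  0.       0.       1.    ]] {'time': 0.15, 'joint_positions': array([ 1.2139,  0.0878,  1.3719, -0.    ,  1.6836, -0.1031]), 'qvel': array([-0.0022, -0.0029, -0.004 , -0.001 ,  0.0014,  0.    ]), 'joint_torque': array([  0.0014, -34.0643, -30.2794,   0.0717,   0.0305,  -0.0001]), 'tool_pos': array([0.138 , 0.532 , 0.2046]), 'ee_rot': array([-3.14  , -0.0002,  2.8877]), 'wrist_force': array([-0.4591, -0.7049,  0.5838]), 'wrist_torque': array([ 0.019 ,  0.0669, -0.0312]), 'width': 0.09382691690542308}
jig {'scene': [([298.5, 198.6], 0.95), ([389.2, 218.6], 0.61)], 'top': [([280.9, 244.2], 0.77), ([393.3, 232.3], 0.38)], 'wrist': []}
   tri [0.7743 0.1929 1.2039]
stand_saddle {'scene': [([299.0, 181.2], 0.9)], 'top': [([278.2, 237.9], 0.73)], 'wrist': []}
   tri [0.7743 0.1929 1.2039]
pad {'scene': [([297.7, 192.6], 0.6)], 'top': [([279.8, 242.6], 0.82)], 'wrist': []}
[... 681 characters left out ...]
039]
jar_yellow {'scene': [([209.1, 190.8], 0.63)], 'top': [([365.8, 208.0], 0.77)], 'wrist': []}
   tri [0.7743 0.1929 1.2039]
jar_blue {'scene': [([205.0, 145.3], 0.61), ([301.0, 184.2], 0.17)], 'top': [([368.7, 210.3], 0.72), ([413.9, 255.5], 0.66)], 'wrist': []}
   tri [0.7743 0.1929 1.2039]
jar_green {'scene': [([188.7, 248.0], 0.88)], 'top': [([339.2, 148.2], 0.72)], 'wrist': []}
   tri [0.7743 0.1929 1.2039]
pot {'scene': [([299.6, 289.0], 0.85), ([208.7, 190.5], 0.34)], 'top': [([231.5, 158.6], 0.56)], 'wrist': [([174.2, 411.9], 0.32)]}
   tri [0.7743 0.1929 1.2039]
jar_red {'scene': [([321.9, 213.5], 0.73)], 'top': [([250.9, 241.6], 0.82)], 'wrist': []}
   tri [0.7743 0.1929 1.2039]
```

```bash
python3 - <<'E'
s=open('h.py').read()
s=s.replace('def ray','''from scipy.spatial.transform import Rotation as Rn
np.set_printoptions(precision=4,suppress=True)
def RR(p): return Rn.from_euler("xyz",p["rotation"]).as_matrix()
def ray''',1).replace('np.array(p["rotation"])','RR(p)')
open('h.py','w').write(s)
E
python3 - <<'E'
from h import *
P={n:snapshot(n) for n in("scene","top")}
for q in "jig stand_saddle pad bar car board fish turtle jar_yellow jar_blue jar_green pot jar_red".split():
    a={n:tip(P[n],q) for n in P}
    if a["scene"] and a["top"]: print(q,tri([ray(P[n],a[n][0][0]) for n in("scene","top")]), atz(P["top"],a["top"][0][0],0))
E
```

```text
jig [0.4776 0.0201 0.0117] [0.4766 0.0243 0.    ]
stand_saddle [0.4909 0.078  0.1331] [0.4838 0.1211 0.    ]
bar [ 0.503  -0.319   0.0331] [ 0.5022 -0.3204  0.    ]
car [0.5357 0.3675 0.0137] [0.5368 0.3728 0.    ]
board [0.4847 0.315  0.0037] [0.4844 0.3176 0.    ]
fish [0.5482 0.2716 0.0076] [0.5501 0.2701 0.    ]
turtle [0.474  0.1744 0.0856] [0.4929 0.0321 0.    ]
jar_yellow [ 0.5707 -0.2543 -0.003 ] [ 0.5719 -0.2565  0.    ]
jar_green [ 0.7809 -0.1828 -0.0227] [ 0.7682 -0.1705  0.    ]
pot [0.755  0.1682 0.0006] [0.7537 0.1716 0.    ]
jar_red [ 0.4762  0.1167 -0.02  ] [0.4747 0.1154 0.    ]
```

View pics/top1.png

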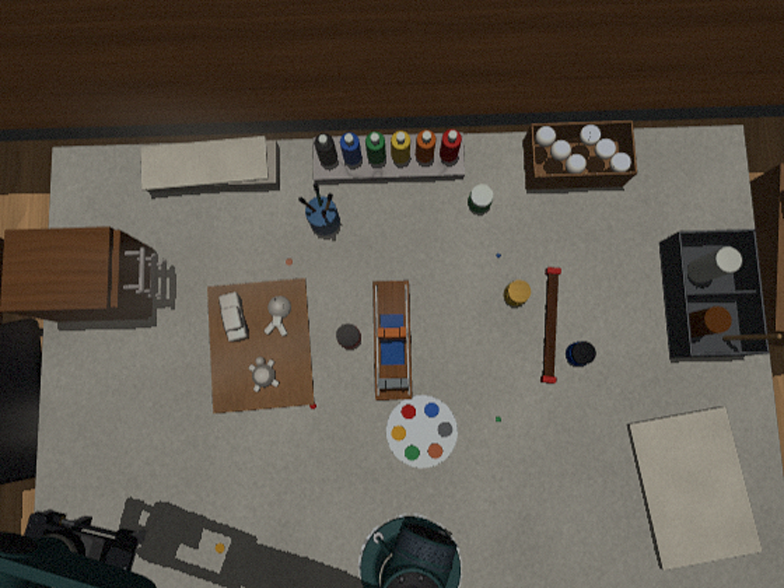

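View pics/scene1.png

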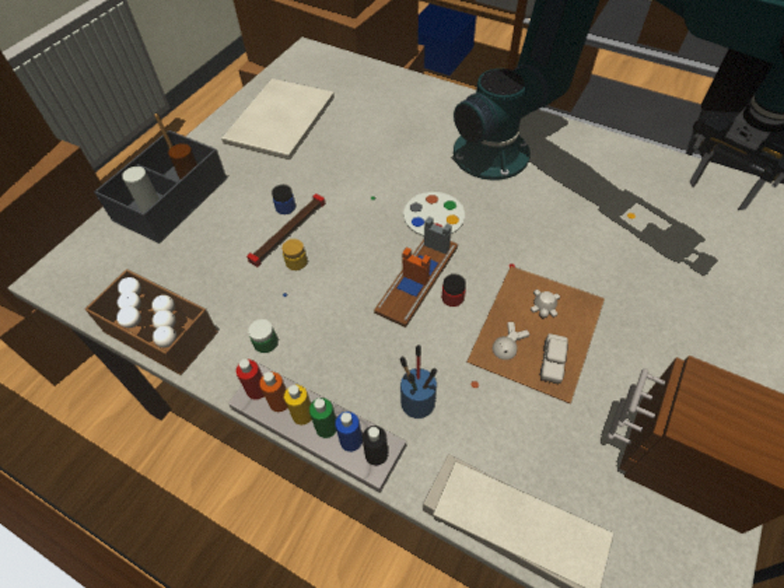

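Top view: jig board spans about (375-411, 281-399), with the grey stand nearest the robot. Car is at (232,317), bar at (550,325) between the yellow and blue jars, and the red jar at (348,335). The scene view agrees. Next I move the wrist camera over the car.

Emit:
arm_command(commands="0 0 -35 0 0 -7.25 1; 0 0 -35 0 0 -7.25 1; -52 -25 0 0 0 0 1; -52 -25 0 0 0 0 1; -52 -25 0 0 0 0 1; -52 -25 0 0 0 0 1; -52 -25 0 0 0 0 1; -52 -25 0 0 0 0 1; -52 -25 0 0 0 0 1; 0 0 0 0 0 0 1")

```text
time: 4.75
tool_pos: [0.5144, 0.3568, 0.2765]
ee_rot: [3.141, 0.001, -3.129]
wrist_force: [0.9, -0.4, -0.7]
width: 0.0941
```

Run:
```python
from h import *
p=snapshot("wrist"); save(p,"w_car",1.4)
print(p["origin"],p["rotation"],robot.get_obs()["tool_pos"],robot.get_obs()["ee_rot"])
print(tip(p,"car"), [atz(p,t[0],.004) for t in tip(p,"car")],models.spot_in("car",p)[:2])
np.save("w_car.npy",p,allow_pickle=True)
```

```text
[0.4431 0.356  0.4556] [ 2.8939 -0.0001  1.5838] [0.5127 0.358  0.2772] [ 3.1396  0.0004 -3.1264]
[(array([289.408, 197.694]), 0.59)] [array([0.5369, 0.3691, 0.004 ])] [{'bbox': [0.4757, 0.379, 0.0825, 0.1824], 'conf': 0.94}]
```

View pics/w_car.png

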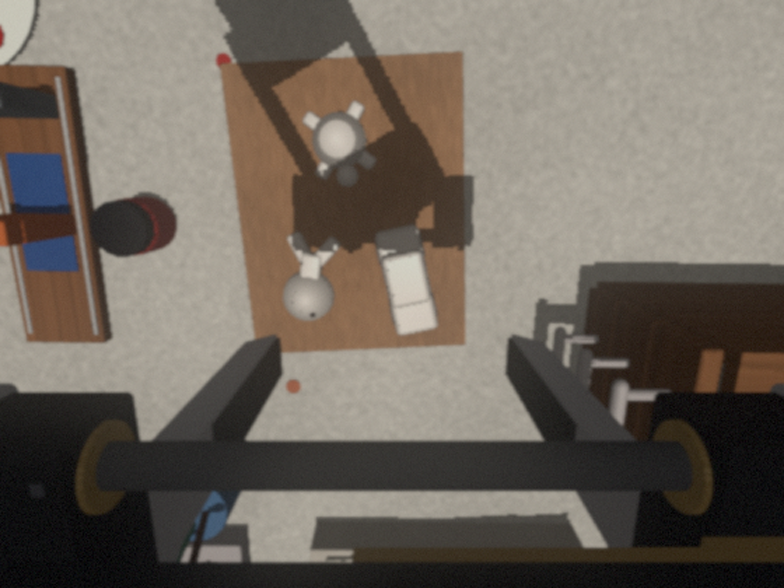

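Wrist view: car at around (407,282). The roof edges put its axis about 10° off image vertical, with the hood end (bonnet) away from the robot at (416,331). The jig is at the left edge, so I move over it next.

Emit:
arm_command(commands="3 -57 0 0 0 0.9 0; 3 -57 0 0 0 0 0; 3 -57 0 0 0 0 0; 3 -57 0 0 0 0 0; 3 -57 0 0 0 0 0; 3 -50 0 0 0 0 0; 0 0 0 0 0 0 0; 0 0 0 0 0 0 0")

```text
time: 5.95
tool_pos: [0.489, 0.0279, 0.281]
ee_rot: [3.136, 0.011, -3.114]
wrist_force: [-0.0, 0.7, 0.5]
width: 0.0174
```

Run:
```python
from h import *
p=snapshot("wrist"); save(p,"w_jig",1.4)
np.save("w_jig.npy",p,allow_pickle=True)
print(p["origin"],p["rotation"],robot.get_obs()["tool_pos"],robot.get_obs()["ee_rot"])
for q,z in (("jig",0),("stand_saddle",.08),("pad",.015),("jar_red",0)):
    print(q,[(t, atz(p,t[0],z)) for t in tip(p,q)[:2]])
```

```text
[0.4159 0.0253 0.4593] [ 2.8833 -0.0044  1.5984] [0.4891 0.0281 0.281 ] [ 3.1367  0.0111 -3.1136]
jig [((array([277.2 , 172.41]), 0.56), array([0.4802, 0.0238, 0.    ])), ((array([483.28 , 177.912]), 0.2), array([0.4802, 0.3164, 0.    ]))]
stand_saddle [((array([275.408, 190.302]), 0.69), array([0.4902, 0.0224, 0.08  ]))]
pad [((array([278.992, 173.796]), 0.65), array([0.48  , 0.0263, 0.015 ]))]
jar_red [((array([343.784, 178.92 ]), 0.78), array([ 0.4869,  0.1184, -0.    ])), ((array([ 90.608, 229.698]), 0.57), array([ 0.5721, -0.2487,  0.    ]))]
```

View pics/w_jig.png

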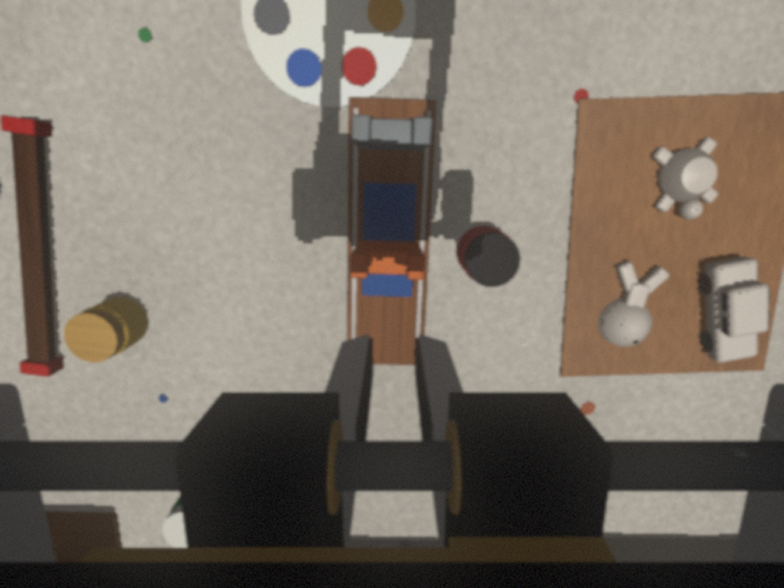

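Run:
```python
from h import *
p=np.load("w_jig.npy",allow_pickle=True).item()
v=lambda u,w,z: atz(p,(u/1.4,w/1.4),z)
for n,u,w,z in (("boardcorner -y near",349,98,.015),("bc +y near",436,98,.015),("far L",345,364,.015),("far R",415,364,.015),("R edge@300",427,300,.015),("grey saddle near L",371,119,.08),("grey saddle far R",411,144,.08),("orange saddle",388,265,.08),("orange near edge L",353,252,.098),("or near R",426,250,.098),("or far L",351,277,.098),("or far R",425,277,.098),("pad L near",363,183,.015),("pad R near",416,183,.015),("pad L far",362,296,.015),("pad R far",413,296,.015),("jarred top",492,257,.058),("bar n",26,126,.024),("bar f",41,367,.024)):
    print(n,v(u,w,z))
```

```text
boardcorner -y near [ 0.3496 -0.0146  0.015 ]
bc +y near [0.3473 0.0638 0.015 ]
far L [ 0.6078 -0.018   0.015 ]
far R [0.6059 0.0551 0.015 ]
R edge@300 [0.5363 0.0645 0.015 ]
grey saddle near L [0.374  0.0084 0.08  ]
grey saddle far R [0.3916 0.0402 0.08  ]
orange saddle [0.489  0.0245 0.08  ]
orange near edge L [ 0.4757 -0.0036  0.098 ]
or near R [0.4726 0.0544 0.098 ]
or far L [ 0.4962 -0.0051  0.098 ]
or far R [0.4946 0.0546 0.098 ]
pad L near [ 0.4236 -0.0012  0.015 ]
pad R near [0.4222 0.0488 0.015 ]
pad L far [ 0.5338 -0.001   0.015 ]
pad R far [0.5325 0.0502 0.015 ]
jarred top [0.4835 0.1166 0.058 ]
bar n [ 0.3823 -0.302   0.024 ]
bar f [ 0.6152 -0.3278  0.024 ]
```

```bash
cat >> h.py <<'E'
def plan(pos,yaw=np.pi):
    o=robot.get_obs();C=Rn.from_euler("xyz",o["ee_rot"]);T=Rn.from_euler("xyz",[np.pi,0,yaw])
    print("at",o["tool_pos"],o["ee_rot"],"F",o["wrist_force"],"w",o["width"],"t",o["time"])
    d=np.array(pos)-o["tool_pos"]
    print("turn deg",(C.inv()*T).as_rotvec(degrees=True),"shift mm (target axes)",T.inv().apply(d)*1e3,"(now axes)",C.inv().apply(d)*1e3)
E
python3 -c "
from h import *
plan([.438,.0245,.045])"
```

```text
at [0.4895 0.0279 0.2803] [ 3.1369  0.0099 -3.1134] F [-0.924   0.2078  0.3755] w 0.0006174503417019532 t 6.2
turn deg [0.2755 0.5637 1.616 ] shift mm (target axes) [ 51.4716  -3.361  235.3436] (now axes) [ 53.8743  -3.0059 234.81  ]
```

Emit:
arm_command(commands="17 -1 20 0.3 0.6 1.6 0; 17 -1 20 0 0 0 0; 17 -1 20 0 0 0 0; 0 0 30 0 0 0 0; 0 0 0 0 0 0 0; 0 0 0 0 0 0 0")

```text
time: 6.95
tool_pos: [0.4384, 0.0286, 0.1888]
ee_rot: [-3.142, 0.001, -3.134]
wrist_force: [-0.1, 0.3, -0.1]
width: 0.0004
```

```bash
python3 -c "
from h import *
plan([.438,.0245,.045])"
```

```text
at [0.4384 0.0286 0.1888] [-3.1415  0.0007 -3.1337] F [-0.0893  0.2532 -0.085 ] w 0.0004220015066992975 t 6.95
turn deg [-0.0037  0.0429  0.4497] shift mm (target axes) [  0.4316  -4.1462 143.8021] (now axes) [  0.5719  -4.133  143.802 ]
```

Emit:
arm_command(commands="0 -4 36 0 0 0.4 0; 0 0 36 0 0 0 0; 0 0 36 0 0 0 0; 0 0 36 0 0 0 0; 0 0 0 0 0 0 0; -15 0 0 0 0 0 0; -15 0 0 0 0 0 0; -15 0 0 0 0 0 0; -15 0 0 0 0 0 0")

```text
time: 8.07
tool_pos: [0.5131, 0.025, 0.0586]
ee_rot: [-3.14, 0.021, -3.139]
wrist_force: [-2.3, -0.2, -2.0]
width: 0.0005
```

Emit:
arm_command(commands="-12 0 5 0 1 0 0; -8 0 5 0 0 0 0; -6 0 0 0 0 0 0; -4 0 0 0 0 0 0; 0 0 0 0 0 0 0")

```text
time: 8.7
tool_pos: [0.5498, 0.025, 0.0548]
ee_rot: [-3.139, 0.011, -3.138]
wrist_force: [-0.1, -0.3, -1.0]
width: 0.0003
```

Emit:
arm_command(commands="-4 0 0 0 0.5 0 0; -3 0 0 0 0 0 0; -3 0 0 0 0 0 0; -3 0 0 0 0 0 0")

```text
time: 9.2
tool_pos: [0.5532, 0.025, 0.0551]
ee_rot: [-3.139, -0.022, -3.139]
wrist_force: [-9.2, -0.8, 4.5]
width: 0.0005
```

Emit:
arm_command(commands="-4 0 0 0 0 0 0; -4 0 0 0 0 0 0")

```text
time: 9.45
tool_pos: [0.5528, 0.025, 0.0553]
ee_rot: [-3.138, -0.042, -3.139]
wrist_force: [-12.5, -0.4, 7.3]
width: 0.0005
```

Emit:
arm_command(commands="10 0 0 0 -2.4 0 0; 20 0 0 0 0 0 0.5; 10 0 -40 0 0 0 1; 0 0 -60 0 0 0 1; 0 0 -60 0 0 0 1; 0 0 -60 0 0 0 1; 0 0 0 0 0 0 1; 0 0 0 0 0 0 1")

```text
time: 10.45
tool_pos: [0.5147, 0.0257, 0.2853]
ee_rot: [-3.138, 0.015, -3.138]
wrist_force: [0.3, 0.2, 0.7]
width: 0.0668
```

Run:
```python
from h import *
p=snapshot("wrist"); save(p,"w_jig2",1.4)
np.save("w_jig2.npy",p,allow_pickle=True)
t=tip(p,"stand_saddle");print(t,[atz(p,x[0],.08) for x in t[:1]])
t=tip(p,"pad");print(t,[atz(p,x[0],.015) for x in t[:1]])
plan([.52,.36,.15],np.pi+np.radians(9.5))
```

```text
[(array([279.216, 234.402]), 0.92)] [array([0.5729, 0.0231, 0.08  ])]
[(array([280.   , 154.602]), 0.98)] [array([0.481 , 0.0233, 0.015 ])]
at [0.514  0.0258 0.2842] [-3.1384  0.0121 -3.1383] F [ 0.1553  0.3113 -0.177 ] w 0.07916113844147293 t 10.6
turn deg [-0.2361  0.6762 -9.3102] shift mm (target axes) [-61.0634 328.6609 134.1596] (now axes) [ -5.4726 334.6308 133.1834]
```

View pics/w_jig2.png

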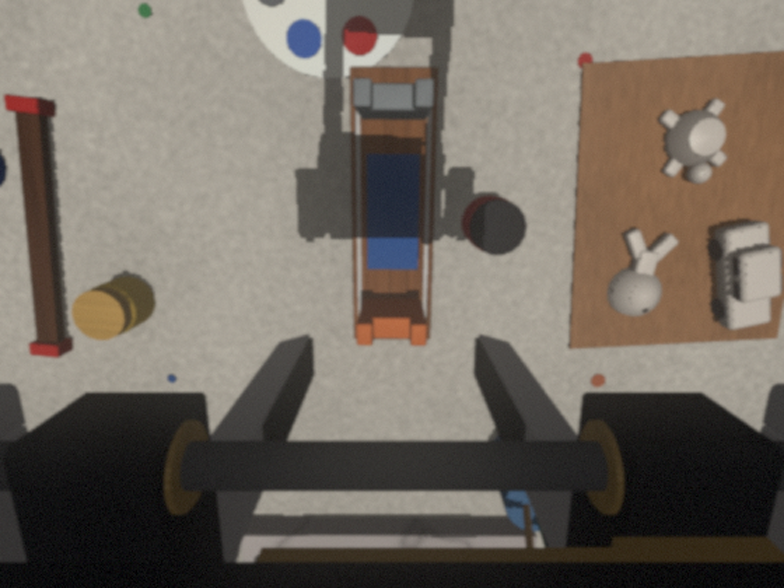

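The stand is now at the end of the board: orange saddle at (391,326), measured 190 mm from the grey one. Now I locate the car.

Run:
```python
from h import *
p=np.load("w_car.npy",allow_pickle=True).item();q=np.load("w_jig2.npy",allow_pickle=True).item()
for n,L,z in(("roof",[(383,258),(421,252),(427,300),(391,306)],.046),("hood",[(398,334),(435,328)],.03),("trunk",[(378,236),(418,228)],.03)):
    W=np.array([atz(p,(u/1.4,w/1.4),z) for u,w in L]);print(n,W[:,:2].tolist(),W.mean(0))
print("grey",atz(q,(393/1.4,96/1.4),.08))
# roof height from two views (roof centres)
print("tri roof",tri([ray(p,(405.5/1.4,279/1.4)),ray(q,(759/1.4,273/1.4))]))
```

```text
roof [[0.5111390812020318, 0.3475166532818342], [0.50522944133574, 0.38174301660529353], [0.5498904502894469, 0.38854015737323583], [0.5560824225340085, 0.3552803402336032]] [0.5306 0.3683 0.046 ]
hood [[0.5888779743505446, 0.36244777725446264], [0.5822344098500842, 0.39850466524798206]] [0.5856 0.3805 0.03  ]
trunk [[0.4932120209648472, 0.3423880125955622], [0.4853447971370206, 0.3793530552889194]] [0.4893 0.3609 0.03  ]
grey [0.3826 0.0243 0.08  ]
tri roof [0.5305 0.3684 0.0415]
```

```bash
python3 -c "
from h import *
plan([.537,.3697,.12],np.pi+np.radians(10.3))"
```

```text
at [0.514  0.0258 0.2842] [-3.1384  0.0121 -3.1383] F [ 0.1553  0.3113 -0.177 ] w 0.07916113844147293 t 10.6
turn deg [ -0.2409   0.6746 -10.1102] shift mm (target axes) [-84.1067 334.2803 164.1596] (now axes) [-22.1411 344.3691 163.3565]
```

Emit:
arm_command(commands="0 0 0 -0.2 0.7 -10.1 0.75; -14 55 10 0 0 0 0.75; -14 55 10 0 0 0 0.75; -14 55 10 0 0 0 0.75; -14 55 10 0 0 0 0.75; -14 55 20 0 0 0 0.75; -14 55 20 0 0 0 0.75; 0 0 20 0 0 0 0.75; 0 0 20 0 0 0 0.75; 0 0 0 0 0 0 0.75; 0 0 0 0 0 0 0.75")

```text
time: 11.98
tool_pos: [0.5289, 0.3723, 0.1356]
ee_rot: [-3.133, -0.035, -2.959]
wrist_force: [-0.4, -0.4, -0.1]
width: 0.0706
```

Run:
```python
from h import *
p=snapshot("wrist"); np.save("w_car2.npy",p,allow_pickle=True); save(p,"w_car2",1.4)
plan([.537,.3697,.011],np.pi+np.radians(10.3))
```

```text
at [0.5288 0.3721 0.1355] [-3.1325 -0.0352 -2.9595] F [-0.3692 -0.7375  0.1856] w 0.07042707719265373 t 12.025
turn deg [-0.5229 -2.0163  0.1426] shift mm (target axes) [ -7.6231  -3.8567 124.4625] (now axes) [-11.9898  -2.7465 124.1475]
```

View pics/w_car2.png

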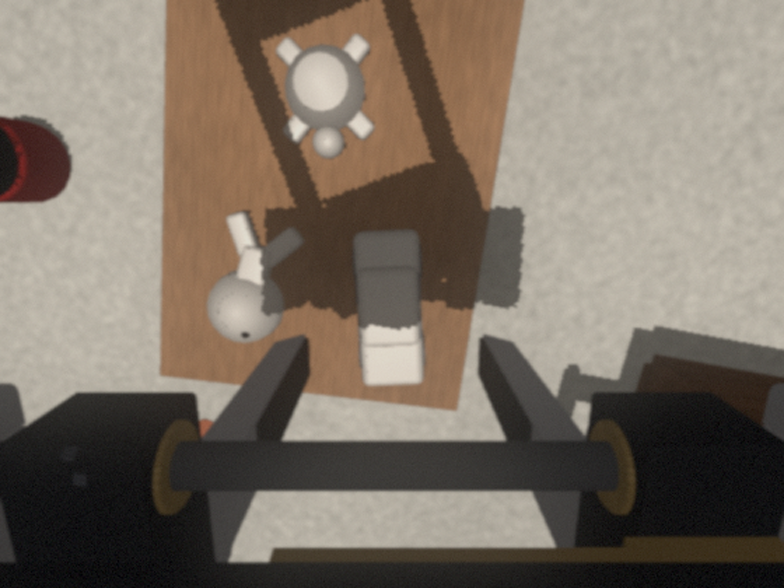

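Run:
```python
from h import *
p=np.load("w_car2.npy",allow_pickle=True).item()
for n,L,z in(("roof",[(359,268),(418,267),(420,343),(363,345)],.046),("hood",[(364,385),(423,381)],.03),("trunk",[(355,232),(418,230)],.03)):
    W=np.array([atz(p,(u/1.4,w/1.4),z) for u,w in L]);print(n,W[:,:2].round(4).tolist(),W.mean(0))
```

```text
roof [[0.5095, 0.3471], [0.5024, 0.3817], [0.5489, 0.3921], [0.5567, 0.3575]] [0.5294 0.3696 0.046 ]
hood [[0.5897, 0.3626], [0.5795, 0.4009]] [0.5846 0.3818 0.03  ]
trunk [[0.4902, 0.34], [0.4819, 0.3783]] [0.486  0.3591 0.03  ]
```

Emit:
arm_command(commands="-10 -2 20 -0.5 -2 -1.5 0.75; 0 0 30 0 0 0 0.75; 0 0 30 0 0 0 0.75; 0 0 15 0 0 0 0.75; 0 0 0 0 0 0 0.75; 0 0 0 0 0 0 0.75")

```text
time: 12.78
tool_pos: [0.5445, 0.3726, 0.0473]
ee_rot: [3.137, 0.016, -2.935]
wrist_force: [0.0, 0.0, 0.8]
width: 0.0705
```

```bash
python3 -c "
from h import *
plan([.536,.3705,.011],np.pi+np.radians(12.3))"
```

```text
at [0.5445 0.3726 0.0473] [ 3.1366  0.0159 -2.9353] F [0.0064 0.0112 0.8376] w 0.07049151908868054 t 12.775
turn deg [ 0.2844  0.9127 -0.4788] shift mm (target axes) [ 8.8001 -0.2771 36.3001] (now axes) [ 9.3738 -0.5329 36.1533]
```

Emit:
arm_command(commands="9 0 10 0.3 0.9 -0.5 0.75; 0 0 10 0 0 0 0.75; 0 0 10 0 0 0 0.75; 0 0 6 0 0 0 0.75; 0 0 0 0 0 0 0.75")

```text
time: 13.4
tool_pos: [0.5362, 0.3715, 0.0108]
ee_rot: [3.141, 0.002, -2.926]
wrist_force: [-0.5, -0.5, -0.5]
width: 0.0704
```

```bash
python3 -c "
from h import *
plan([.536,.3705,.011],np.pi+np.radians(12.3))"
```

```text
at [0.5362 0.3715 0.0108] [ 3.1412  0.0023 -2.9257] F [-0.4635 -0.5233 -0.4947] w 0.07037362410117416 t 13.4
turn deg [0.0208 0.1316 0.0706] shift mm (target axes) [ 0.4326 -0.9199 -0.1671] (now axes) [ 0.4334 -0.9193 -0.1684]
```

Emit:
arm_command(commands="0 -1 0 0 0 0 0.4; 0 0 0 0 0 0 0.2; 0 0 0 0 0 0 0; 0 0 0 0 0 0 0; 0 0 0 0 0 0 0; 0 0 0 0 0 0 0")

```text
time: 14.15
tool_pos: [0.5371, 0.3706, 0.0116]
ee_rot: [3.141, 0.004, -2.926]
wrist_force: [0.0, -0.2, -0.3]
width: 0.0416
```

Emit:
arm_command(commands="0 0 -10 0 0 0 0; 0 0 -25 0 0 0 0; 0 0 -40 0 0 0 0; 0 0 -40 0 0 0 0; 0 0 -40 0 0 0 0; 0 0 0 0 0 6 0; 0 0 0 0 0 6 0; 0 0 0 0 0 0 0")

```text
time: 15.15
tool_pos: [0.536, 0.3705, 0.1754]
ee_rot: [3.139, 0.004, -3.14]
wrist_force: [-0.3, -0.2, -1.8]
width: 0.0417
```

```bash
python3 -c "
from h import *
plan([.479,.0238,.16])"
```

```text
at [0.536  0.3705 0.1754] [ 3.139   0.0045 -3.1403] F [-0.2579 -0.2225 -1.792 ] w 0.04172411434539093 t 15.15
turn deg [0.1505 0.2556 0.0769] shift mm (target axes) [  56.9617 -346.73     15.4305] (now axes) [  57.4931 -346.6922   14.2643]
```

Emit:
arm_command(commands="4 -30 0 0.1 0.2 0 0; 8 -48 0 0 0 0 0; 8 -48 0 0 0 0 0; 8 -48 0 0 0 0 0; 8 -48 0 0 0 0 0; 8 -48 0 0 0 0 0; 8 -48 0 0 0 0 0; 3 -20 0 0 0 0 0; 0 0 0 0 0 0 0; 0 0 0 0 0 0 0")

```text
time: 16.4
tool_pos: [0.4806, 0.023, 0.1747]
ee_rot: [3.141, 0.0, -3.12]
wrist_force: [0.3, -0.3, -2.5]
width: 0.0417
```

```bash
python3 -c "
from h import *
plan([.479,.0238,.06])"
```

```text
at [0.4806 0.023  0.1747] [ 3.1414  0.0003 -3.1201] F [ 0.2592 -0.2691 -2.5299] w 0.0416958051546801 t 16.4
turn deg [0.0091 0.0145 1.2336] shift mm (target axes) [  1.6176   0.7691 114.7424] (now axes) [  1.6298   0.7858 114.7421]
```

Emit:
arm_command(commands="2 1 25 0 0 1.2 0; 0 0 35 0 0 0 0; 0 0 35 0 0 0 0; 0 0 18 0 0 0 0; 0 0 0 0 0 0 0; 0 0 0 0 0 0 0")

```text
time: 17.15
tool_pos: [0.4808, 0.0315, 0.0603]
ee_rot: [3.139, 0.004, -3.128]
wrist_force: [0.4, 0.6, -1.5]
width: 0.0421
```

Run:
```python
from h import *
plan([.479,.0238,.0235])
p=snapshot("wrist"); np.save("w_pl.npy",p,allow_pickle=True); save(p,"w_pl",1.4)
```

```text
at [0.4808 0.0315 0.0603] [ 3.1391  0.0037 -3.128 ] F [ 0.3583  0.6378 -1.4516] w 0.04213097516995303 t 17.15
turn deg [0.1463 0.2089 0.7804] shift mm (target axes) [ 1.7802 -7.7012 36.7919] (now axes) [ 2.0196 -7.7692 36.7652]
```

View pics/w_pl.png

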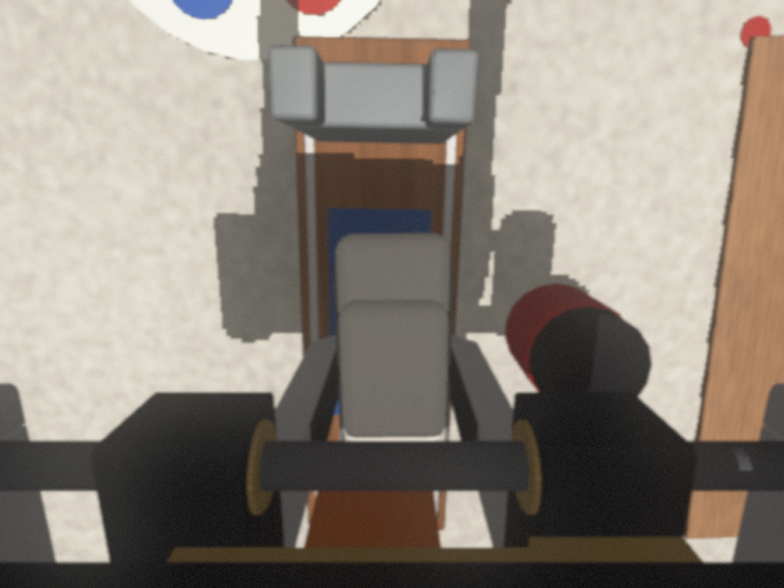

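Run:
```python
from h import *
p=np.load("w_pl.npy",allow_pickle=True).item()
for n,L,z in(("roof",[(341,302),(448,300),(447,437),(342,437)],.0947),("trunk",[(338,236),(446,236)],.0787),("padnear",[(328,210),(431,210)],.015),("grey",[(323,66),(428,66),(424,123),(325,123)],.08)):
    W=np.array([atz(p,(u/1.4,w/1.4),z) for u,w in L]);print(n,W[:,:2].round(4).tolist(),W.mean(0))
```

```text
roof [[0.4481, 0.014], [0.447, 0.049], [0.4972, 0.0508], [0.4976, 0.0137]] [0.4725 0.0319 0.0947]
trunk [[0.4285, 0.0115], [0.428, 0.0494]] [0.4283 0.0304 0.0787]
padnear [[0.4239, -0.0006], [0.4232, 0.0491]] [0.4235 0.0243 0.015 ]
grey [[0.3744, 0.0078], [0.3739, 0.0412], [0.391, 0.0404], [0.3915, 0.008]] [0.3827 0.0244 0.08  ]
```

Emit:
arm_command(commands="1 -7 0 0.1 0.2 0.8 0; 0 0 10 0 0 0 0; 0 0 10 0 0 0 0; 0 0 5 0 0 0 0; 0 0 0 0 0 0 0; 0 0 0 0 0 0 0")

```text
time: 17.95
tool_pos: [0.4812, 0.0238, 0.0356]
ee_rot: [3.141, 0.004, 3.14]
wrist_force: [-0.1, 0.2, -1.4]
width: 0.0421
```

```bash
python3 -c "
from h import *
plan([.480,.0244,.0235])"
```

```text
at [0.4812 0.0238 0.0356] [3.141  0.0036 3.1399] F [-0.0615  0.2093 -1.3592] w 0.04211151185435399 t 17.95
turn deg [ 0.0329  0.2052 -0.0947] shift mm (target axes) [ 1.216   0.594  12.0533] (now axes) [ 1.2602  0.585  12.0492]
```

Emit:
arm_command(commands="1.2 0.5 4 0 0.2 0 0; 0 0 3 0 0 0 0; 0 0 2 0 0 0 0; 0 0 1 0 0 0 0; 0 0 0 0 0 0 0; 0 0 0 0 0 0 0")

```text
time: 18.7
tool_pos: [0.4804, 0.0244, 0.0254]
ee_rot: [3.141, 0.001, 3.14]
wrist_force: [-0.4, 0.3, -1.7]
width: 0.0419
```

```bash
python3 -c "
from h import *
plan([.480,.0244,.0235])"
```

```text
at [0.4804 0.0244 0.0254] [3.1411 0.001  3.14  ] F [-0.4408  0.2661 -1.7137] w 0.041912894530733893 t 18.7
turn deg [ 0.0282  0.0564 -0.0886] shift mm (target axes) [0.4028 0.0247 1.9018] (now axes) [0.4048 0.0231 1.9015]
```

Emit:
arm_command(commands="0 0 1 0 0 0 0; 0 0 0.7 0 0 0 0; 0 0 0.5 0 0 0 0; 0 0 0 0 0 0 0")

```text
time: 19.2
tool_pos: [0.4805, 0.0244, 0.0232]
ee_rot: [3.141, 0.001, 3.14]
wrist_force: [0.7, 0.8, -0.8]
width: 0.042
```

Emit:
arm_command(commands="0 0 0.6 0 0 0 0; 0 0 0.5 0 0 0 0; 0 0 0.5 0 0 0 0")

```text
time: 19.58
tool_pos: [0.4806, 0.0244, 0.0224]
ee_rot: [3.141, 0.001, 3.14]
wrist_force: [-1.7, 0.0, 2.9]
width: 0.0414
```

Emit:
arm_command(commands="0 0 0 0 0 0 0.5; 0 0 0 0 0 0 0.6; 0 0 0 0 0 0 0.6; 0 0 0 0 0 0 0.6; 0 0 -10 0 0 0 0.6; 0 0 -30 0 0 0 0.6; 0 0 -50 0 0 0 0.6; 0 0 -55 0 0 0 0.6; 0 0 -55 0 0 0 0.6; 0 0 -30 0 0 0 0.6; 0 0 0 0 0 0 0.6; 0 0 0 0 0 0 0.6")

```text
time: 21.08
tool_pos: [0.4797, 0.0243, 0.2623]
ee_rot: [3.141, 0.005, 3.14]
wrist_force: [0.3, -1.0, -1.2]
width: 0.0566
```

Run:
```python
from h import *
p=snapshot("wrist"); np.save("w_after.npy",p,allow_pickle=True); save(p,"w_after",1.4)
plan([.49,-.315,.22],np.pi-np.radians(6.3))
```

```text
at [0.4797 0.0243 0.2622] [3.1413 0.0048 3.14  ] F [ 0.7713  0.1681 -0.2555] w 0.05665533489792235 t 21.125
turn deg [0.033  0.2736 6.2105] shift mm (target axes) [ -47.5095 -336.1137   42.2264] (now axes) [ -10.6668 -339.2941   42.1706]
```

View pics/w_after.png

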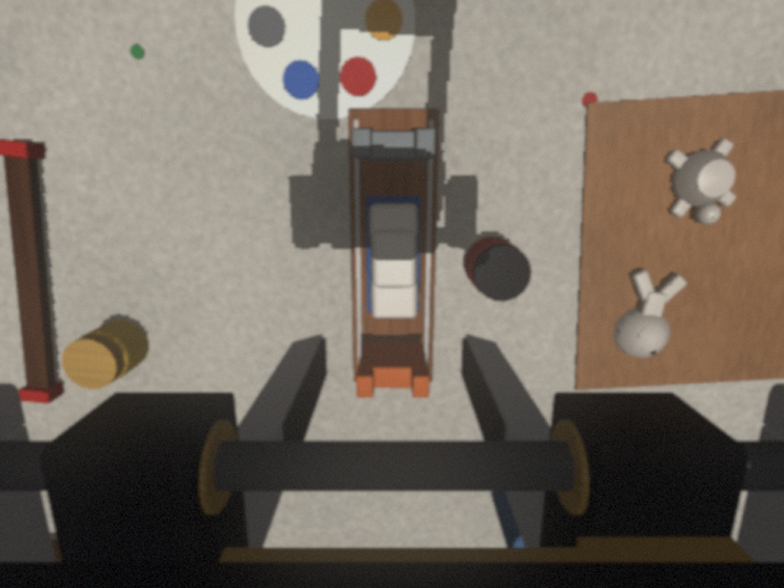

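Car sits straight on the pad, spanning (371-418, 203-318) with a blue margin on each side. On to the bar.

Emit:
arm_command(commands="0 0 0 0 0.3 6.2 0.6; -7 -30 0 0 0 0 0.6; -7 -50 0 0 0 0 0.6; -7 -50 0 0 0 0 0.6; -7 -50 0 0 0 0 0.6; -7 -50 0 0 0 0 0.6; -7 -50 0 0 0 0 0.6; -5 -50 20 0 0 0 0.6; 0 -6 20 0 0 0 0.6; 0 0 0 0 0 0 0.6; 0 0 0 0 0 0 0.6")

```text
time: 22.5
tool_pos: [0.4799, -0.3202, 0.1937]
ee_rot: [3.125, -0.039, 3.032]
wrist_force: [-0.8, -0.2, 0.1]
width: 0.0563
```

Run:
```python
from h import *
p=snapshot("wrist"); np.save("w_bar.npy",p,allow_pickle=True); save(p,"w_bar",1.4)
q=np.load("w_after.npy",allow_pickle=True).item()
for n,L,z in(("car roof/hood end",[(373,317),(417,316)],.041),("trunk end",[(372,206),(416,206)],.041)):
    W=np.array([atz(q,(u/1.4,w/1.4),z) for u,w in L]);print(n,W[:,:2].round(4).tolist(),W.mean(0))
t=tip(p,"bar");print(t[:2],[atz(p,x[0],0) for x in t[:1]])
plan([.4988,-.315,.05],np.pi-np.radians(6.3))
```

```text
car roof/hood end [[0.5303, 0.0056], [0.5294, 0.0458]] [0.5299 0.0257 0.041 ]
trunk end [[0.4306, 0.006], [0.4307, 0.0439]] [0.4306 0.0249 0.041 ]
[(array([280.392, 213.612]), 0.83)] [array([ 0.4976, -0.3198,  0.    ])]
at [ 0.4802 -0.32    0.1943] [ 3.126  -0.0381  3.0324] F [-0.227  -0.2197  0.0381] w 0.05639718240250683 t 22.6
turn deg [ 0.8943 -2.1825  0.0294] shift mm (target axes) [-17.9131   7.0469 144.3017] (now axes) [-23.4005   4.789  143.6071]
```

View pics/w_bar.png

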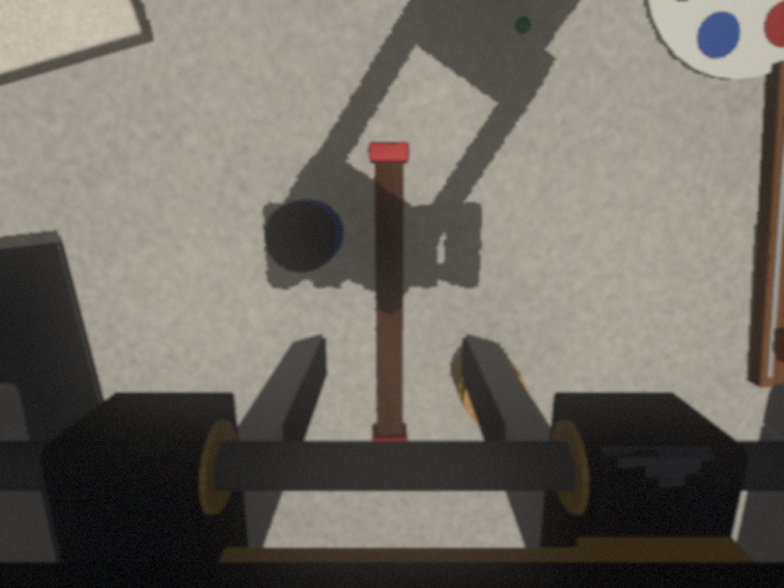

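Run:
```python
from h import *
p=np.load("w_bar.npy",allow_pickle=True).item()
A=np.array([atz(p,(u/1.4,w/1.4),.018) for u,w in((376,180),(403,180),(377,415),(403,415))]);a=A[:2].mean(0);b=A[2:].mean(0);d=b-a
print(A[:,:2],a,b,"yaw",np.degrees(np.arctan2(d[1],d[0])))
c=[atz(p,(389/1.4,w/1.4),z) for w,z in((143,.024),(160,.024),(425,.024))];print(c)
```

```text
[[ 0.4005 -0.3218]
 [ 0.4028 -0.3015]
 [ 0.5919 -0.3437]
 [ 0.5944 -0.3219]] [ 0.4017 -0.3117  0.018 ] [ 0.5931 -0.3328  0.018 ] yaw -6.294962895753952
[array([ 0.3757, -0.3091,  0.024 ]), array([ 0.3876, -0.3105,  0.024 ]), array([ 0.599 , -0.3343,  0.024 ])]
```

```bash
python3 -c "
from h import *
plan([.4985,-.3223,.05],np.pi-np.radians(6.3))"
```

```text
at [ 0.4802 -0.32    0.1943] [ 3.126  -0.0381  3.0324] F [-0.227  -0.2197  0.0381] w 0.05639718240250683 t 22.6
turn deg [ 0.8943 -2.1825  0.0294] shift mm (target axes) [-18.416   -0.242  144.3017] (now axes) [-23.8971  -2.499  143.4743]
```

Emit:
arm_command(commands="0 0 0 0.9 -2.2 0 0.5; 0 0 0 0 0 0 0.5")

```text
time: 22.85
tool_pos: [0.4814, -0.319, 0.1965]
ee_rot: [-3.139, 0.004, 3.035]
wrist_force: [-0.5, -0.1, 0.1]
width: 0.0473
```

```bash
python3 -c "
from h import *
plan([.4985,-.3223,.05],np.pi-np.radians(6.3))"
```

```text
at [ 0.4814 -0.319   0.1965] [-3.1394  0.0041  3.0346] F [-0.5059 -0.1088  0.1236] w 0.047311338156875396 t 22.85
turn deg [-0.1263  0.2376  0.1713] shift mm (target axes) [-17.3119  -1.3983 146.4862] (now axes) [-16.7006  -1.1262 146.5595]
```

Emit:
arm_command(commands="-9 -1 20 0 0.2 0 0.5; -8 0 35 0 0 0 0.5; 0 0 40 0 0 0 0.5; 0 0 35 0 0 0 0.5; 0 0 15 0 0 0 0.5; 0 0 0 0 0 0 0.5; 0 0 0 0 0 0 0.5")

```text
time: 23.72
tool_pos: [0.5032, -0.3215, 0.045]
ee_rot: [-3.139, 0.002, 3.038]
wrist_force: [0.5, 0.2, 0.9]
width: 0.0469
```

Run:
```python
from h import *
plan([.4985,-.3223,.004],np.pi-np.radians(6.3))
```

```text
at [ 0.5032 -0.3215  0.045 ] [-3.1388  0.0015  3.0382] F [0.516  0.1993 0.9293] w 0.04694014874942806 t 23.725
turn deg [-0.1584  0.0892  0.3785] shift mm (target axes) [ 4.6214 -1.3197 40.9873] (now axes) [ 4.6935 -1.1756 40.9835]
```

Emit:
arm_command(commands="4.5 -1 12 -0.2 0.1 0.4 0.5; 0 0 12 0 0 0 0.5; 0 0 9 0 0 0 0.5; 0 0 4 0 0 0 0.5; 0 0 0 0 0 0 0.5")

```text
time: 24.35
tool_pos: [0.4999, -0.3236, 0.0086]
ee_rot: [-3.14, 0.004, 3.03]
wrist_force: [-0.6, -0.2, 0.1]
width: 0.0472
```

Run:
```python
from h import *
plan([.4985,-.3223,.004],np.pi-np.radians(6.3))
```

```text
at [ 0.4999 -0.3236  0.0086] [-3.1395  0.0045  3.0304] F [-0.6259 -0.2255  0.1176] w 0.04717669896359389 t 24.35
turn deg [-0.1198  0.2568 -0.0717] shift mm (target axes) [1.5295 1.1062 4.606 ] (now axes) [1.5515 1.1139 4.5968]
```

Emit:
arm_command(commands="1.5 1.1 3 -0.1 0.3 0 0.5; 0 0 1.5 0 0 0 0.5; 0 0 0 0 0 0 0.3; 0 0 0 0 0 0 0; 0 0 0 0 0 0 0; 0 0 0 0 0 0 0; 0 0 0 0 0 0 0")

```text
time: 25.22
tool_pos: [0.4991, -0.3227, 0.0048]
ee_rot: [-3.14, 0.001, 3.031]
wrist_force: [0.5, 0.4, -0.4]
width: 0.022
```

Run:
```python
from h import *
plan([.4985,-.3223,.004],np.pi-np.radians(6.3))
```

```text
at [ 0.4991 -0.3227  0.0048] [-3.1402  0.0005  3.0307] F [ 0.4614  0.3823 -0.3998] w 0.02195504366954388 t 25.225
turn deg [-0.079   0.0315 -0.0564] shift mm (target axes) [0.6755 0.3078 0.7693] (now axes) [0.6762 0.3082 0.7685]
```

Emit:
arm_command(commands="0 0 -10 0 0 0 0; 0 0 -25 0 0 0 0; 0 0 -45 0 0 0 0; 0 0 -50 0 0 0 0; 0 0 -50 0 0 0 0; 0 0 -25 0 0 0 0; 0 0 0 0 0 -3.2 0; 0 0 0 0 0 -3.2 0; 0 0 0 0 0 0 0")

```text
time: 26.35
tool_pos: [0.498, -0.3214, 0.2197]
ee_rot: [-3.141, -0.0, -3.138]
wrist_force: [0.6, -0.3, -2.1]
width: 0.0216
```

Run:
```python
from h import *
plan([.4785,.0243,.2])
```

```text
at [ 0.498  -0.3214  0.2197] [-3.1407 -0.     -3.1381] F [ 0.5729 -0.3278 -2.0996] w 0.02156076792367118 t 26.35
turn deg [-0.0514 -0.0009  0.201 ] shift mm (target axes) [ 19.4876 345.7328  19.6967] (now axes) [ 18.2742 345.8166  19.3865]
```

Emit:
arm_command(commands="1 25 0 0 0 0.2 0; 3 45 0 0 0 0 0; 3 48 0 0 0 0 0; 3 48 0 0 0 0 0; 3 48 0 0 0 0 0; 3 48 0 0 0 0 0; 3 45 0 0 0 0 0; 0 25 0 0 0 0 0; 0 13 0 0 0 0 0; 0 0 0 0 0 0 0; 0 0 0 0 0 0 0")

```text
time: 27.72
tool_pos: [0.4722, 0.0443, 0.2188]
ee_rot: [3.135, -0.004, 3.139]
wrist_force: [0.0, -0.3, -0.4]
width: 0.0216
```

Run:
```python
from h import *
plan([.4785,.0243,.135])
```

```text
at [0.4722 0.0443 0.2188] [ 3.1353 -0.0039  3.1392] F [ 0.0336 -0.3199 -0.3529] w 0.02162430887386048 t 27.725
turn deg [ 0.3631 -0.2221 -0.1404] shift mm (target axes) [ -6.3464 -19.9968  83.787 ] (now axes) [ -6.7206 -20.5114  83.6333]
```

Emit:
arm_command(commands="-6 -20 0 0.4 -0.2 -0.1 0; 0 0 25 0 0 0 0; 0 0 30 0 0 0 0; 0 0 22 0 0 0 0; 0 0 0 0 0 0 0; 0 0 0 0 0 0 0")

```text
time: 28.48
tool_pos: [0.4795, 0.0169, 0.1408]
ee_rot: [-3.139, 0.002, 3.129]
wrist_force: [-0.5, 0.4, -2.5]
width: 0.0217
```

Run:
```python
from h import *
p=snapshot("wrist"); np.save("w_b2.npy",p,allow_pickle=True); save(p,"w_b2",1.4)
plan([.4785,.0243,.09])
```

```text
at [0.4795 0.0169 0.1408] [-3.1385  0.0015  3.1294] F [-0.3024  0.0314 -0.5979] w 0.02183971367940767 t 28.525
turn deg [-0.1786  0.0868 -0.6986] shift mm (target axes) [ 0.9998  7.3644 50.818 ] (now axes) [ 1.1675  7.5096 50.7932]
```

View pics/w_b2.png

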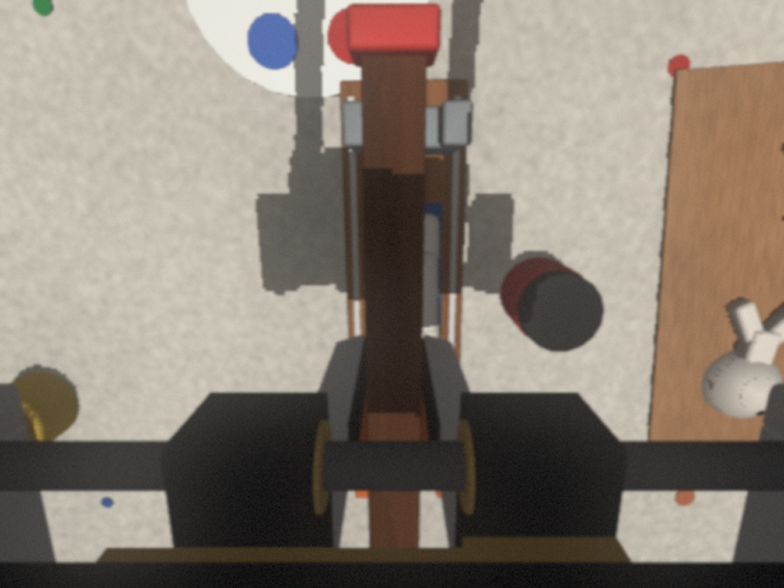

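Run:
```python
from h import *
p=np.load("w_b2.npy",allow_pickle=True).item()
v=lambda u,w,z: atz(p,(u/1.4,w/1.4),z)
print("block outer L/R",v(349,5,.160),v(440,5,.160))
for r in (40,48,52,55,64): print(r,v(394,r,.160)[0],v(394,r,.136)[0])
print("wood edges",v(362,60,.154),v(425,60,.154),v(363,330,.154),v(424,330,.154))
print("grey prong outer L/R", v(343,101,.098),v(470,101,.098),v(443,145,.098), v(343,145,.098))
```

```text
block outer L/R [0.3552 0.0049 0.16  ] [0.3556 0.0331 0.16  ]
40 0.3652329112425853 0.35879952555003075
48 0.3675225156635519 0.3614329660106245
52 0.3686740392640462 0.362757417000106
55 0.369540644185481 0.3637541623079669
64 0.37215581319236024 0.3667620582619323
wood edges [0.3695 0.0081 0.154 ] [0.3697 0.0289 0.154 ] [0.4634 0.0057 0.154 ] [0.4636 0.029  0.154 ]
grey prong outer L/R [ 0.3732 -0.0046  0.098 ] [0.3739 0.0528 0.098 ] [0.3927 0.0408 0.098 ] [ 0.3921 -0.0053  0.098 ]
```

Run:
```python
import cv2
im=cv2.imread("pics/w_b2.png"); print([tuple(int(c) for c in im[r,394]) for r in range(0,70,4)])
```

```text
[(224, 233, 235), (113, 121, 178), (77, 81, 187), (80, 86, 197), (80, 85, 198), (78, 83, 200), (80, 85, 203), (82, 85, 205), (80, 86, 205), (78, 84, 205), (78, 85, 206), (74, 80, 197), (61, 65, 157), (51, 55, 101), (56, 67, 98), (57, 70, 98), (55, 68, 97), (55, 67, 96)]
```

Emit:
arm_command(commands="1.5 6.2 5 -0.2 0.1 -0.7 0; 0 0 10 0 0 0 0; 0 0 8 0 0 0 0; 0 0 0 0 0 0 0; 0 0 0 0 0 0 0")

```text
time: 29.15
tool_pos: [0.4791, 0.0237, 0.1182]
ee_rot: [3.141, 0.003, -3.14]
wrist_force: [0.6, -0.4, -2.1]
width: 0.0218
```

Run:
```python
from h import *
plan([.478,.0232,.082])
```

```text
at [0.4791 0.0237 0.1182] [ 3.1412  0.0031 -3.1404] F [ 0.5557 -0.3826 -2.0507] w 0.021818343046089428 t 29.15
turn deg [0.0223 0.1771 0.0694] shift mm (target axes) [ 1.0955 -0.4505 36.1749] (now axes) [ 1.2079 -0.4632 36.1712]
```

Emit:
arm_command(commands="1 -0.5 6 0 0.2 0 0; 0 0 6 0 0 0 0; 0 0 5 0 0 0 0; 0 0 5 0 0 0 0; 0 0 3 0 0 0 0; 0 0 0 0 0 0 0; 0 0 0 0 0 0 0")

```text
time: 30.02
tool_pos: [0.4782, 0.023, 0.0915]
ee_rot: [3.141, -0.0, -3.14]
wrist_force: [-0.4, 1.4, -1.7]
width: 0.0216
```

Run:
```python
from h import *
plan([.478,.0232,.0788])
p=snapshot("scene"); save(p,"s_b",4,(250,140,360,250))
```

```text
at [0.4782 0.023  0.0915] [ 3.1413 -0.0004 -3.1405] F [-0.3974  1.3678 -1.6983] w 0.0216308010595358 t 30.025
turn deg [ 0.018  -0.0251  0.0631] shift mm (target axes) [ 0.182   0.1744 12.7138] (now axes) [ 0.1763  0.1706 12.714 ]
```

View pics/s_b.png

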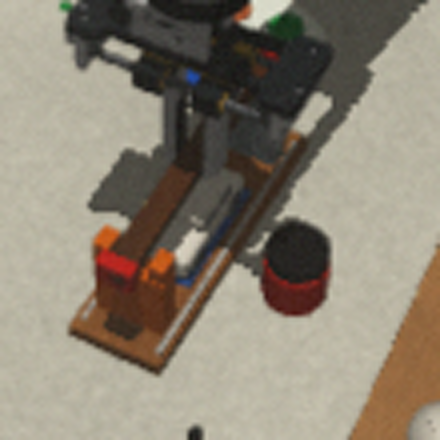

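The bar lies between the prongs of the orange stand, with its red block at (117,265) outside the stand and clear of the car. Lowering it the last 12 mm.

Emit:
arm_command(commands="0 0 4 0 0 0 0; 0 0 3 0 0 0 0; 0 0 2 0 0 0 0; 0 0 1 0 0 0 0; 0 0 0 0 0 0 0; 0 0 0 0 0 0 0")

```text
time: 30.82
tool_pos: [0.4784, 0.023, 0.0811]
ee_rot: [3.141, 0.0, -3.14]
wrist_force: [-1.1, -0.5, -1.8]
width: 0.0218
```

Emit:
arm_command(commands="0 0 0.8 0 0 0 0; 0 0 0.6 0 0 0 0; 0 0 0.5 0 0 0 0; 0 0 0.5 0 0 0 0")

```text
time: 31.32
tool_pos: [0.4785, 0.023, 0.0788]
ee_rot: [3.141, 0.001, -3.141]
wrist_force: [0.6, 0.2, -1.9]
width: 0.0217
```

Emit:
arm_command(commands="0 0 0.5 0 0 0 0; 0 0 0.5 0 0 0 0; 0 0 0.4 0 0 0 0")

```text
time: 31.7
tool_pos: [0.4785, 0.023, 0.0787]
ee_rot: [3.142, 0.001, -3.14]
wrist_force: [-0.9, 0.4, 1.9]
width: 0.0212
```

Emit:
arm_command(commands="0 0 0 0 0 0 0.28; 0 0 0 0 0 0 0.4; 0 0 0 0 0 0 0.45; 0 0 0 0 0 0 0.45; 0 0 -8 0 0 0 0.45; 0 0 -25 0 0 0 0.45; 0 0 -45 0 0 0 0.45; 0 0 -50 0 0 0 0.45; 0 0 -40 0 0 0 0.45; 0 0 0 0 0 0 0.45; 0 0 0 0 0 0 0.45")

```text
time: 33.08
tool_pos: [0.4784, 0.023, 0.253]
ee_rot: [3.142, 0.003, -3.14]
wrist_force: [0.3, -0.5, -0.4]
width: 0.0421
```

Run:
```python
from h import *
plan([.478,.0232,.25])
s=snapshot("scene"); p=snapshot("wrist"); np.save("w_f.npy",p,allow_pickle=True)
a=cv2.resize(s["img"][130:255,240:365],(400,400),interpolation=cv2.INTER_CUBIC)
b=cv2.resize(p["img"][20:300,140:420],(400,400),interpolation=cv2.INTER_CUBIC)
cv2.imwrite("pics/final.png",np.hstack([a,b]))
```

```text
at [0.4784 0.023  0.253 ] [ 3.1415  0.0034 -3.1405] F [ 0.2662 -0.5064 -0.4344] w 0.04210764115024265 t 33.075
turn deg [0.0032 0.1929 0.0632] shift mm (target axes) [0.4166 0.2273 3.0324] (now axes) [0.4266 0.2276 3.031 ]
```

View pics/final.png

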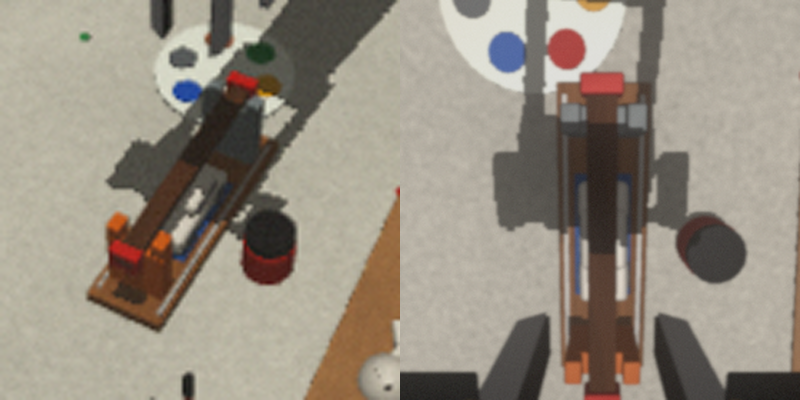

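The bar lies in both forks, with its red blocks outside the stands at (601,83) and (601,397). The car is beneath it on the pad and the red jar has not moved. Handing in.

```bash
python3 -c "
from h import *
print(robot.close_job(), robot.get_obs()['time'])"
```

```text
the job is handed in; nothing more can be done
the job is handed in; nothing more can be done
```

The car is on the pad under the bar, and I handed the job in at about 33 s of the 70 s allowed.

- **Stand:** I pushed the orange stand out until it stopped moving. The push force rose to 12 N with no further travel, and the stands measured 190 mm apart centre to centre, as expected at the stop.
- **Car:** I set it down on its wheels at about 3 N contact and let go. It measured within about 2 mm of the pad's centre and roughly aligned with the jig.
- **Bar:** I lowered it into both forks until light contact, about 2 N upward on the wrist, then let go. The last pictures show it down in both slots, with its red blocks just outside the stands and clear of the car.

The last pictures covered only the area around the jig. The red jar was where it started. I did not touch the other jars, the pot, the fish or the turtle, but I did not check them again at the end.

The networks' first position for the orange stand in the top view was wrong, so I used the wrist-camera measurements instead. No other checks disagreed by more than 2 to 4 mm or about 2°, except the bar's far end, which was half hidden by the gripper and read about 13 mm off, so I left it out.

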